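# Hold the sharpener's sprung cover at the set arm

## Task

Take the half-turned spindle blank off the cover of the bench sharpener and lay it gently (not dropped) in the blue tray. Then lift the sprung cover (it has a black handle on the side facing the robot) until it lies level with the orange set arm beside it, and finish while still holding it steady there so the disc can be inspected: the cover springs shut if let go. Do not shift the orange arm, and leave the other things on the bench where they are.

Things in the scene. Friction and masses are not known exactly. Their poses are not given: they have to be found in the camera images.
- sharpener: Olive-green bench sharpener, fixed to the bench, a box 230 (x) x 210 (y) x 130 mm high including its feet, with a grey cover on top. Origin on the bench surface below the middle of the cover; x points from the handle side (robot's side) to the hinge side, y to the side where the orange set arm is, z up.
- cover (a joint): Angle of the grey sprung cover (plate 210 x 200 x 8 mm) above level, rad: 0 shut (top face 138 mm above the bench), grows as the handle side rises, stop at 1.2. The hinge is along the sharpener's y axis; a spring always pulls the cover shut (with its weight about 5 N at the handle when shut, rising to about 11 N at 0.7 rad).
- cover_hinge (a point): Point on the cover's hinge axis, in the middle of the cover's width: 105 mm along the sharpener's +x from its origin, 130 mm above the bench. Axes as the sharpener's; does not move.
- cover_grip (a point): Centre of the cover's black handle: a barrel 28 mm thick, 36 mm long along the sharpener's y, flat ends, free in front of the cover's edge on a 12 mm stalk from the hinge side. Cover shut: 235 mm from the hinge towards the sharpener's -x, 30 mm above the hinge; swings with the cover. x axis along the cover, to the hinge. Pinch the flat ends from above; it can pivot in the fingers.
- set_arm (a joint): Angle of the orange set arm above level, rad, same zero, hinge axis and direction as the cover: the cover is level with it when both values are equal. Between 0.35 and 0.70; stiffly clamped, it is not to be moved.
- set_arm_tip (a point): Free end of the orange set arm, a bar 12 x 12 mm that reaches 150 mm from the hinge axis, 118 mm to the +y side of the cover's middle line (12 mm clear of the cover's edge). Its x axis lies along the arm, pointing to the hinge.
- blank: Half-turned spindle blank of reddish brown wood: a square bar 36 x 36 x 80 mm with a pale round tenon 22 mm in diameter and 20 mm long at each end, 120 mm long in all, about 0.12 kg. Origin at the centre of its underside, x along its length, z up. It starts lying on the shut cover, roughly across it.
- blue_tray: Blue open tray, fixed, 200 (x) x 150 (y) x 32 mm high, walls and floor 5 mm. Origin at the centre of its underside, on the bench. Empty; it is left or right of the sharpener.
- wood_tray: Pale wooden tray of the same size, fixed, with two offcuts in it; on the other side. Not to be used.
- offcut_a: Dark wood offcut 60 x 42 x 42 mm in the wooden tray. Origin under its centre. Leave alone.
- offcut_b: Round turned offcut, 52 mm across, 34 mm high, in the wooden tray. Origin under its centre. Leave alone.
- wax_tin: Brass-coloured tin with a white lid, 84 mm across, 45 mm high. Origin under its centre. Leave alone.
- glue: Yellow glue bottle, 56 mm across, 150 mm high. Origin under its centre. Leave alone.
- mallet: Turned wooden mallet standing on its head, 84 mm across, 200 mm high. Origin under its centre. Leave alone.
- chuck_ring: Steel ring, 90 mm across, 25 mm high. Origin under its centre. Leave alone.
- try_square: Try square lying flat, wooden stock 120 mm, steel blade 150 mm. Leave alone.

How it is judged:
On the way, in this order (a step that is already met when the one before it is completed fails the run):
1. the blank lies in the blue tray, let go, with the cover still shut (x of blank in the frame of blue_tray between -0.085 and 0.085 m and y of blank in the frame of blue_tray between -0.06 and 0.06 m and height (world z) of blank below 0.05 m and linear speed of blank below 0.05 m/s and contact force between blank and the fingers below 0.1 N and contact force between blank and blue_tray above 0.3 N and value of joint cover below 0.1 rad), for 0.2 s.
2. the cover is held level with the orange arm (angle between the x axis of cover_grip and the x axis of set_arm_tip, either way round below 0.07 rad and value of joint cover above 0.2 rad and velocity of joint cover between -0.08 and 0.08 rad/s and contact force between the fingers and cover above 2 N), for 0.5 s.
At the end, for the whole second after the job is handed in: The blank lies at rest in the blue tray, not touched by the fingers; the fingers hold the cover (more than 2 N) within 0.07 rad (4 degrees) of the orange set arm's angle, still (under 0.08 rad/s), through the last second (all of step 2 and x of blank in the frame of blue_tray between -0.085 and 0.085 m and y of blank in the frame of blue_tray between -0.06 and 0.06 m and height (world z) of blank below 0.05 m and linear speed of blank below 0.05 m/s and contact force between blank and the fingers below 0.1 N and contact force between blank and blue_tray above 0.3 N); the arm keeps its last pose, push and grip.
It fails at once if the orange set arm is shifted (its tip by more than 12 mm) (distance of set_arm_tip from where it was at the start of the episode above 0.012 m).
It fails at once if the blank is dropped (moves faster than 0.8 m/s while out of the fingers) (linear speed of blank above 0.8 m/s and contact force between blank and the fingers below 0.05 N).
It fails at once if another thing on the bench (offcuts, tin, glue, mallet, ring, square) is moved by more than 30 mm (distance of any of offcut_a, offcut_b, wax_tin, glue, mallet, chuck_ring, try_square from where it was at the start of the episode above 0.03 m).
It also fails if it takes over 51 s, if anything falls off the work surface, if the arm or the gripper's body presses on something with over 40 N, if the wrist force passes 120 N, or if a joint passes its speed limit or range.

## Robot

A 7-joint arm with a two-finger parallel gripper is mounted at the origin on the work surface. World frame = base frame: x ahead of the robot, y to its left, z up, the work surface at z = 0. Lengths are in m, angles in rad, forces in N, time in s.
With the tool pointing down it reaches from about 0.425 to 0.825 m from the base axis. Payload 3.6 kg.
Tool frame: the origin (TCP) lies where the fingers leave the gripper's body, on its centre line; the fingertips stand 73 mm ahead of it and the grasp point (between the pads) lies 54 mm ahead of it; x points along the fingers, y is the direction in which the jaws open and shut, and the axes are right-handed (so a half turn about x gives the same grasp; the last joint's range is limited). The gripper opens to 85 mm and grips with 20 to 120 N. Pads are 22 mm wide; open, the fingers measure 114 mm over their backs; the gripper's body (76 mm by 85 mm) begins 54 mm behind the grasp point. The pads swing forward as they close: fully open they stand 13 mm farther back than shut.
Start: joints at [1.2, 0.615, -0.013, 1.423, 0.008, 1.103, -0.04], TCP at [0.22, -0.612, 0.304] pointing down, gripper open.
Joint ranges: [-3.12, 3.12], [-0.3, 2.06], [-1.34, 1.32], [0.26, 2.42], [-1.36, 4.5], [0.01, 1.98], [-2.84, 2.84]. Speed limits (rad/s): [2.79, 2.79, 3.14, 3.14, 3.14, 3.14, 3.14].

## Interface

Orientations are given as a unit quaternion [x, y, z, w].
In Python, from station import arm, snapshot, camera_info, ticket gives the robot as it stands. Calls block until the motion is done:
- arm.movep(position, orientation): joint-space move of the TCP to a pose.
- arm.line_to(position, velocity=0.15, ori=None): straight line of the TCP; ori=None keeps the orientation; velocity is the mean speed in m/s.
- arm.move_j(angles): joint-space move.
- arm.move_gripper(opening, effort=None): opening from 0.0 (shut) to 1.0 (fully open); effort is the grip in N (None keeps the last); returns when the fingers have stopped.
- arm.pause(seconds).
- arm.ik(position, orientation): joint angles nearest the present ones, or None.
- snapshot(name): name is "scene" or "side" or "wrist"; returns the picture (420x560x3 uint8, blue, green, red); there is no depth.
- camera_info(name): a dict with "fx", "fy", "cx", "cy" (pixels), "R" (3x3) and "t" (3): a world point X has camera coordinates R X + t; the wrist camera has in their place "T_tool_cam" (4x4, takes a point from camera to tool coordinates, whose origin is the TCP and whose axes are the tool frame's). Camera axes: x right, y down, z forward; pixel columns grow to the right and rows downward; lengths in m; the calibration is good to about 2 mm. A picture is of the moment at which its call begins: read the wrist's pose just before it. camera_info takes no time and is no camera call.
A pose or a line that the arm cannot do raises arm.MotionError and nothing moves.
- ticket.finish_job(): hands the job in, once; it reports no verdict.
Readings, each from a call of its own:
- arm.read_time(): time.
- arm.read_joint_positions(): joint angles.
- arm.read_dq(): joint speeds.
- arm.read_effort(): joint torques, N m.
- arm.read_tool_pos(): TCP position.
- arm.read_eef_rot(): TCP orientation.
- arm.read_ft_force(): force on the tool from outside, world axes, zero at the start.
- arm.read_wrist_torque(): the same for the moment, N m.
- arm.read_opening(): opening from 0.0 (shut) to 1.0 (fully open).
Only numpy, scipy, OpenCV 4.12 (cv2) and the standard library are available. Lean on these libraries where they do the work, as an engineer would, in place of code of your own. Each camera call takes 0.05 s, during which the arm holds its last target.

## Working session

There is one attempt and no reset: what is moved stays moved. The work goes in short steps, each a Python script; the robot and the scene stay as the last script left them, time stands still between calls to the robot, and variables do not carry over. Pictures are saved under pics/ and viewed, and the job is handed in when it is done.

```bash
ls; mkdir -p pics; python3 - <<'E'
from station import arm,snapshot,camera_info
import cv2
for n in("scene","side","wrist"):
    cv2.imwrite(f"pics/{n}0.png",snapshot(n)); print(n,camera_info(n))
print(arm.read_time(),arm.read_tool_pos(),arm.read_eef_rot(),arm.read_opening())
E
```

```text
pics
scene {'fx': 530.790174763328, 'fy': 530.790174763328, 'cx': 284.19253906951786, 'cy': 215.30840525677027, 'R': array([[-0.66855133,  0.74365168,  0.00461612],
       [ 0.47100454,  0.42822568, -0.77121818],
       [-0.57549443, -0.51342473, -0.63655417]]), 't': array([ 0.39548978, -0.19326938,  2.04335259])}
side {'fx': 455.4622648108109, 'fy': 455.4622648108109, 'cx': 280.9594564209251, 'cy': 208.98554237949958, 'R': array([[ 0.9603833 , -0.27843561, -0.01172745],
       [-0.14055004, -0.44759043, -0.88312428],
       [ 0.24064415,  0.8497861 , -0.46899251]]), 't': array([-0.58661372,  0.20850433,  1.41425108])}
wrist {'fx': 374.6338705312567, 'fy': 374.6338705312567, 'cx': 279.6250763432751, 'cy': 205.88721868832718, 'T_tool_cam': array([[-4.15073015e-04, -2.97519211e-01,  9.54715742e-01,
        -7.03581546e-02],
       [ 9.99999454e-01, -1.03867247e-03,  1.11077853e-04,
        -1.18865265e-04],
       [ 9.58589165e-04,  9.54715267e-01,  2.97519479e-01,
        -7.66018403e-02],
       [ 0.00000000e+00,  0.00000000e+00,  0.00000000e+00,
         1.00000000e+00]])}
0.15 [ 0.21956557 -0.61132355  0.30300257] [-0.69650449 -0.12200479  0.69674296 -0.12060503] 1.0002279601744555
```

View pics/scene0.png

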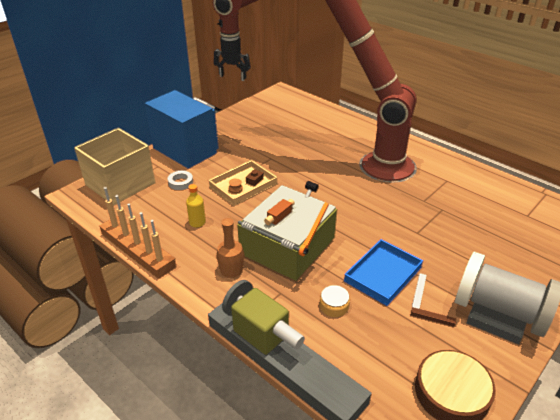

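View pics/side0.png

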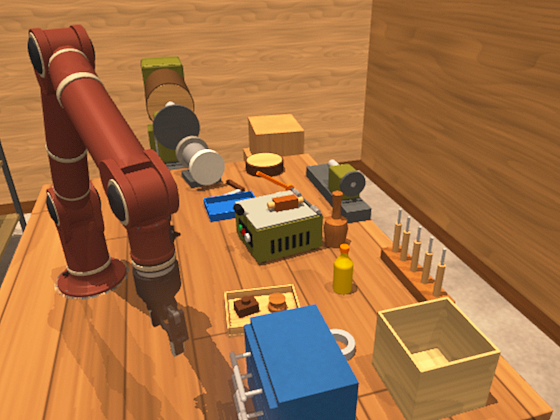

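View pics/wrist0.png

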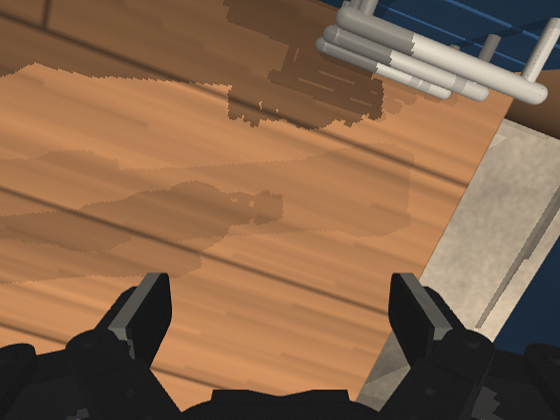

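The scene view shows the sharpener around (290,225), with the blank at (280,211), the handle at (312,187), the orange arm from about (305,252) to (327,207), and the blue tray at (384,271). The wooden tray is on the -y side. I'll enlarge the middle to pick points.

```bash
python3 - <<'E'
import cv2
a=cv2.imread("pics/scene0.png")[170:310,225:435]
cv2.imwrite("pics/sc_crop.png",cv2.resize(a,None,fx=3.8,fy=3.8,interpolation=cv2.INTER_CUBIC))
a=cv2.imread("pics/side0.png")[180:270,190:340]
cv2.imwrite("pics/si_crop.png",cv2.resize(a,None,fx=5,fy=5,interpolation=cv2.INTER_CUBIC))
E
```

```text
(no output)
```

View pics/sc_crop.png

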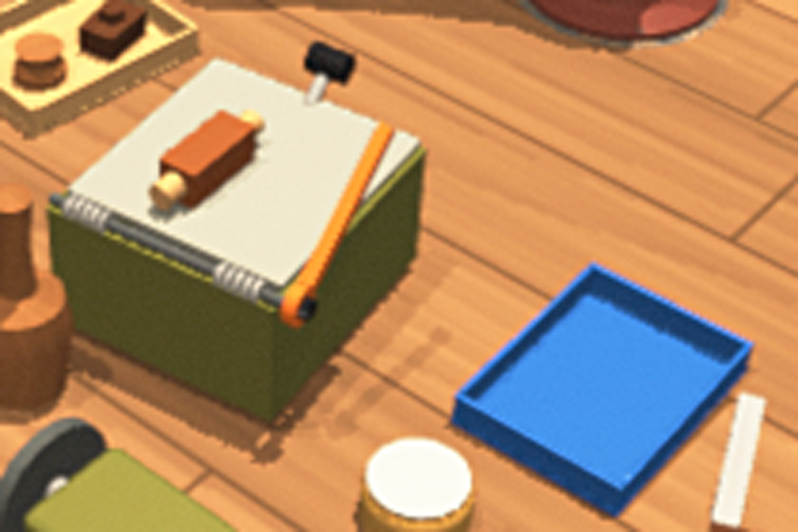

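View pics/si_crop.png

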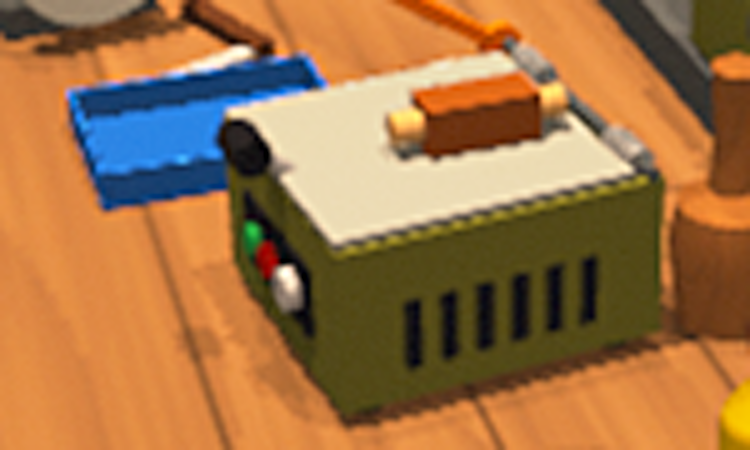

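```bash
cat > h.py <<'E'
import numpy as np, cv2
from station import arm,snapshot,camera_info
def ray(n,uv):
    c=camera_info(n); R=np.array(c["R"]);t=np.array(c["t"])
    d=R.T@np.array([(uv[0]-c["cx"])/c["fx"],(uv[1]-c["cy"])/c["fy"],1]); return -R.T@t,d/np.linalg.norm(d)
def onz(n,uv,z):
    o,d=ray(n,uv); return o+d*(z-o[2])/d[2]
def onplane(n,uv,p,nn):
    o,d=ray(n,uv); return o+d*((p-o)@nn)/(d@nn)
def proj(n,X):
    c=camera_info(n); p=np.array(c["R"])@X+c["t"]; return np.array([p[0]/p[2]*c["fx"]+c["cx"],p[1]/p[2]*c["fy"]+c["cy"]])
def wristcam(pos,quat):
    from scipy.spatial.transform import Rotation as Ro
    T=np.eye(4);T[:3,:3]=Ro.from_quat(quat).as_matrix();T[:3,3]=pos
    return T@np.array(camera_info("wrist")["T_tool_cam"])
def wray(T,uv):
    c=camera_info("wrist"); d=T[:3,:3]@np.array([(uv[0]-c["cx"])/c["fx"],(uv[1]-c["cy"])/c["fy"],1]);return T[:3,3],d/np.linalg.norm(d)
def wonz(T,uv,z):
    o,d=wray(T,uv); return o+d*(z-o[2])/d[2]
E
python3 - <<'E'
from h import *
np.set_printoptions(precision=4,suppress=True)
S=lambda p:(p[0]/3.8+225-.4,p[1]/3.8+170-.4)
I=lambda p:(p[0]/5+190-.4,p[1]/5+180-.4)
for p in[(215,58),(425,147),(65,192),(287,285)]: print("cov scene",onz("scene",S(p),.138))
for p in[(335,245),(225,115),(660,178),(505,52)]: print("cov side",onz("side",I(p),.138))
for p in[(595,263),(752,345),(617,515),(455,402)]: print("tray",onz("scene",S(p),.032))
for p in[(212,112),(258,138),(208,188),(160,155)]: print("blank scene",onz("scene",S(p),.174))
for p in[(415,92),(530,73),(543,105),(425,128)]: print("blank side",onz("side",I(p),.174))
print("handle",onz("scene",S((330,62)),.16),onz("side",I((245,147)),.16))
E
```

```text
cov scene [ 0.5087 -0.0884  0.138 ]
cov scene [0.4846 0.1169 0.138 ]
cov scene [ 0.7179 -0.0564  0.138 ]
cov scene [0.6826 0.1411 0.138 ]
cov side [ 0.5065 -0.099   0.138 ]
cov side [0.4758 0.0925 0.138 ]
cov side [ 0.7251 -0.0786  0.138 ]
cov side [0.6858 0.1295 0.138 ]
tray [0.402  0.2394 0.032 ]
tray [0.3995 0.3859 0.032 ]
tray [0.6191 0.4045 0.032 ]
tray [0.6073 0.2494 0.032 ]
blank scene [ 0.5999 -0.0089  0.174 ]
blank scene [0.6003 0.0397 0.174 ]
blank scene [0.6711 0.0517 0.174 ]
blank scene [ 0.6667 -0.0022  0.174 ]
blank side [0.5896 0.0177 0.174 ]
blank side [0.6699 0.0219 0.174 ]
blank side [ 0.6636 -0.0253  0.174 ]
blank side [ 0.5822 -0.0335  0.174 ]
handle [0.471  0.0058 0.16  ] [0.4724 0.0017 0.16  ]
```

```bash
python3 - <<'E'
from h import *
from scipy.spatial.transform import Rotation as Ro
np.set_printoptions(precision=4,suppress=True)
print(Ro.from_quat(arm.read_eef_rot()).as_matrix())
def q(yaw): # tool x down, tool y = Y rotated by yaw
    y=np.array([-np.sin(yaw),np.cos(yaw),0]);x=np.array([0,0,-1.]);return Ro.from_matrix(np.c_[x,y,np.cross(x,y)]).as_quat()
for yaw in(0,np.pi):
    for p in([.53,.02,.42],[.51,.32,.2],[.47,.0,.22],[.63,.0,.23]): print(yaw,p,arm.ik(p,q(yaw)))
E
```

```text
[[-0.0007  0.338  -0.9411]
 [ 0.0019 -0.9411 -0.338 ]
 [-1.     -0.002  -0.    ]]
0 [0.53, 0.02, 0.42] [ 0.515   0.4514 -0.9215  1.5588  0.3673  1.3151  1.1188]
0 [0.51, 0.32, 0.2] [-0.0481  0.8611 -1.0034  1.6691  0.8105  1.0819  0.2675]
0 [0.47, 0.0, 0.22] [ 0.4619  0.5565 -0.7483  2.0157  0.5399  0.7744  0.9603]
0 [0.63, 0.0, 0.23] [ 0.3974  0.7738 -0.7838  1.5596  0.6003  1.0623  1.027 ]
3.141592653589793 [0.53, 0.02, 0.42] [ 0.1523  0.3461 -0.3324  1.5692  0.1171  1.2459 -1.7701]
3.141592653589793 [0.51, 0.32, 0.2] [-0.4254  0.6683 -0.2807  1.6815  0.2358  0.8252 -2.3803]
3.141592653589793 [0.47, 0.0, 0.22] [ 0.0061  0.4592 -0.0741  2.029   0.0539  0.6552 -1.6738]
3.141592653589793 [0.63, 0.0, 0.23] [-0.0187  0.6562 -0.0271  1.5744  0.0209  0.9113 -1.6238]
```

```bash
cat >> h.py <<'E'
from scipy.spatial.transform import Rotation as Ro
np.set_printoptions(precision=4,suppress=True)
def q(yaw):
    y=np.array([-np.sin(yaw),np.cos(yaw),0]);x=np.array([0,0,-1.]);return Ro.from_matrix(np.c_[x,y,np.cross(x,y)]).as_quat()
def wsnap(name):
    p,r=arm.read_tool_pos(),arm.read_eef_rot(); im=snapshot("wrist"); cv2.imwrite(f"pics/{name}.png",im); T=wristcam(p,r); np.save(f"pics/{name}.npy",T); return im,T
E
python3 - <<'E'
from h import *
arm.move_j([0,.35,0,1.57,0,1.25,1.55])
print(arm.read_time(),arm.read_tool_pos())
arm.movep([.53,.02,.44],q(0))
print(arm.read_time(),arm.read_tool_pos(),arm.read_joint_positions())
wsnap("w1")
E
```

```text
2.55 [ 0.5318 -0.023   0.4117]
2.8667 [0.5302 0.0212 0.441 ] [-0.0667  0.3185 -0.0202  1.5347  0.0062  1.286   1.4857]
```

View pics/w1.png

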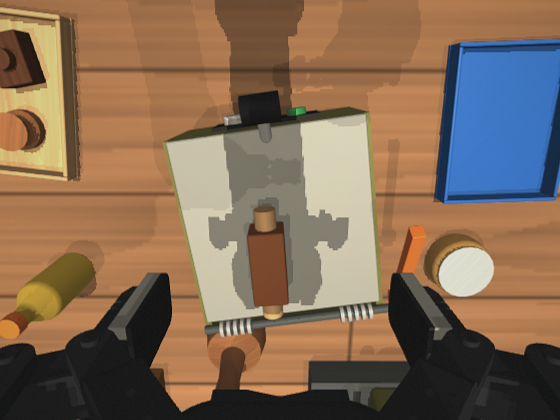

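The wrist view shows the cover corners at (166,142), (369,110) and (381,303). The handle barrel is near (259,106), the blank's red top spans (248,228) to (288,304), and the set arm's tip is near (417,232).

```bash
python3 - <<'E'
from h import *
T=np.load("pics/w1.npy"); im=cv2.imread("pics/w1.png")
hsv=cv2.cvtColor(im,cv2.COLOR_BGR2HSV)
for p in[(166,142),(369,110),(381,303),(207,322)]: print("cov",wonz(T,p,.138))
# cover top mask
for p in [(268,265),(258,240),(415,235),(260,106),(190,200),(265,215)]: print(p,hsv[p[1],p[0]])
b=cv2.inRange(hsv,(0,110,40),(14,255,200)); roi=np.zeros_like(b); roi[195:325,235:300]=255; b&=roi
cs=max(cv2.findContours(b,0,2)[0],key=cv2.contourArea); r=cv2.minAreaRect(cs); bx=cv2.boxPoints(r); print("blank",cv2.contourArea(cs),bx)
for p in bx: print(wonz(T,p,.174))
h=cv2.inRange(hsv,(0,0,0),(180,255,45)); roi[:]=0; roi[85:128,235:285]=255; h&=roi
cs=max(cv2.findContours(h,0,2)[0],key=cv2.contourArea); r=cv2.minAreaRect(cs); bx=cv2.boxPoints(r); print("handle",r,bx)
for z in(.16,.17): print([wonz(T,p,z) for p in bx], wonz(T,r[0],z))
o=cv2.inRange(hsv,(3,190,170),(16,255,255)); roi[:]=0; roi[200:300,390:430]=255;o&=roi
cs=max(cv2.findContours(o,0,2)[0],key=cv2.contourArea); print("arm",cv2.boxPoints(cv2.minAreaRect(cs)))
a=im[90:330,150:440]; cv2.imwrite("pics/w1c.png",cv2.resize(a,None,fx=2.5,fy=2.5,interpolation=cv2.INTER_CUBIC))
t=cv2.inRange(hsv,(100,150,80),(125,255,255)); cs=max(cv2.findContours(t,0,2)[0],key=cv2.contourArea);print("tray",cv2.boundingRect(cs))
E
```

```text
cov [ 0.5058 -0.0912  0.138 ]
cov [0.4747 0.1077 0.138 ]
cov [0.6876 0.137  0.138 ]
cov [ 0.713  -0.0623  0.138 ]
(268, 265) [ 11 163 122]
(258, 240) [ 11 162 124]
(415, 235) [ 11 192 219]
(260, 106) [150   9  29]
(190, 200) [ 23  41 198]
(265, 215) [ 15 128 174]
blank 2661.5 [[245.9059 224.2292]
 [282.5198 221.5171]
 [288.6617 304.4325]
 [252.0477 307.1446]]
[ 0.5791 -0.0108  0.174 ]
[0.5763 0.0243 0.174 ]
[0.6669 0.0309 0.174 ]
[ 0.6702 -0.0068  0.174 ]
handle ((257.79998779296875, 109.09999084472656), (31.536964416503906, 50.20458221435547), 81.8698959350586) [[230.72  97.04]
 [280.42  89.94]
 [284.88 121.16]
 [235.18 128.26]]
[array([ 0.4624, -0.0227,  0.16  ]), array([0.4562, 0.022 , 0.16  ]), array([0.4835, 0.0262, 0.16  ]), array([ 0.49  , -0.0196,  0.16  ])] [0.4728 0.0015 0.16  ]
[array([ 0.4621, -0.0215,  0.17  ]), array([0.4561, 0.022 , 0.17  ]), array([0.4827, 0.026 , 0.17  ]), array([ 0.489 , -0.0185,  0.17  ])] [0.4723 0.0021 0.17  ]
arm [[401.4 270.8]
 [413.5 234.5]
 [424.6 238.2]
 [412.5 274.5]]
tray (443, 40, 117, 163)
```

View pics/w1c.png

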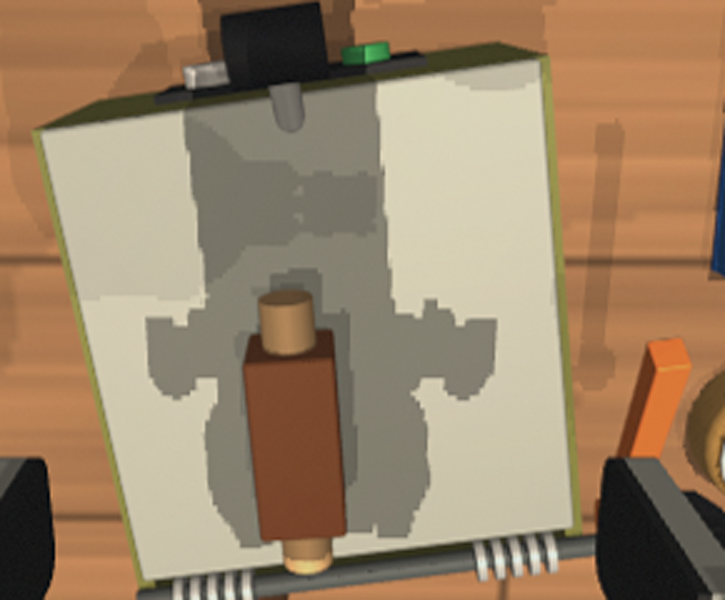

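```bash
python3 - <<'E'
from h import *
T=np.load("pics/w1.npy")
W=lambda p:(p[0]/2.5+150-.3,p[1]/2.5+90-.3)
S=lambda p:(p[0]/3.8+225-.4,p[1]/3.8+170-.4)
C=np.array([wonz(T,W(p),.138) for p in[(36,130),(543,58),(578,528),(143,580)]]);print(C)
c=C.mean(0); ux=(C[2]+C[3]-C[0]-C[1]); yaw=np.arctan2(ux[1],ux[0]); uy=(C[1]+C[2]-C[0]-C[3]); print(c,yaw,np.arctan2(-uy[0],uy[1]))
yaw=(yaw+np.arctan2(-uy[0],uy[1]))/2
X=np.array([np.cos(yaw),np.sin(yaw),0]);Y=np.array([-X[1],X[0],0]);Z=np.array([0,0,1.])
H=c+.105*X; H[2]=.13; print("hinge",H,"grip",H-.235*X+.03*Z)
B=np.array([wonz(T,W(p),.174) for p in[(247,362),(332,356),(345,532),(260,540)]]);print(B,B.mean(0)); d=B[2]+B[3]-B[0]-B[1];print("blank yaw",np.arctan2(d[1],d[0]),np.linalg.norm(d)/2)
P0=H+.118*Y
for n,p in(("scene",S((386,130))),("scene",S((300,300)))):
    r=onplane(n,p,P0,Y)-P0; print(n,r@-X,r[2],np.arctan2(r[2],r@-X),np.hypot(r[2],r@X))
for pp in((669,355),(668,342),(669,368)):
    o,d=wray(T,W(pp)); r=o+d*((P0-o)@Y)/(d@Y)-P0; print("wrist",r@-X,r[2],np.arctan2(r[2],r@-X),np.hypot(r[2],r@X))
for a in(.35,.4,.45,.5,.55,.6,.65,.7):
    r=P0+.15*(-np.cos(a)*X+np.sin(a)*Z); c_=camera_info("wrist"); q_=np.linalg.inv(T)@np.r_[r,1]
    w=np.array([q_[0]/q_[2]*c_["fx"]+c_["cx"],q_[1]/q_[2]*c_["fy"]+c_["cy"]]); s=proj("scene",r)
    print(a,(w-[150-.3,90-.3])*2.5,(s-[225-.4,170-.4])*3.8)
E
```

```text
[[ 0.5055 -0.0931  0.138 ]
 [ 0.4774  0.1059  0.138 ]
 [ 0.6849  0.1366  0.138 ]
 [ 0.7126 -0.0624  0.138 ]]
[0.5951 0.0218 0.138 ] 0.1470618845520287 0.13922373069550467
hinge [0.699  0.0367 0.13  ] grip [0.4664 0.0032 0.16  ]
[[ 0.5897 -0.0086  0.174 ]
 [ 0.5872  0.0243  0.174 ]
 [ 0.6647  0.0299  0.174 ]
 [ 0.6685 -0.005   0.174 ]] [0.6275 0.0102 0.174 ]
blank yaw 0.05855733802599975 0.07827317736553556
scene 0.11684971141484168 0.08382125464437562 0.6222705954254559 0.14380492963695315
scene 0.00016687694683749322 0.00024164467785670052 0.9664150212345166 0.00029366658938713495
wrist 0.11366624526970368 0.0870939652777088 0.6538047562749985 0.1431969765794906
wrist 0.11817282346253824 0.08654557975478172 0.6321185166100034 0.14647509542649054
wrist 0.10872411166514055 0.08664585324104629 0.6728681371587101 0.1390267468555705
0.35 [632.2799 250.079 ] [399.5109 147.0464]
0.4 [638.7217 262.4737] [398.2525 141.7901]
0.45 [645.2948 276.1208] [396.7451 136.8756]
0.5 [651.9742 291.0185] [394.9891 132.3181]
0.55 [658.7315 307.1548] [392.9855 128.1329]
0.6 [665.5355 324.5057] [390.7356 124.3344]
0.65 [672.352 343.035] [388.2416 120.9369]
0.7 [679.1442 362.6928] [385.5062 117.9538]
```

```bash
python3 - <<'E'
from h import *
T=np.load("pics/w1.npy")
for p in[(452,43),(437,201),(558,196)]: print("tray",wonz(T,p,.032))
Q=q(.0586)
arm.movep([.6275,.0102,.30],Q)
arm.line_to([.6275,.0102,.219],velocity=.12)
print(arm.read_tool_pos(),arm.read_ft_force())
arm.move_gripper(0.0,40)
print(arm.read_time(),arm.read_opening(),arm.read_ft_force())
arm.line_to([.6275,.0102,.25],velocity=.1)
print(arm.read_opening(),arm.read_ft_force(),arm.read_tool_pos())
cv2.imwrite("pics/s2.png",snapshot("scene"))
E
```

```text
tray [0.4036 0.2246 0.032 ]
tray [0.5982 0.2318 0.032 ]
tray [0.591  0.3919 0.032 ]
[0.6281 0.0103 0.2204] [ 0.8668  0.1762 -0.7938]
4.9667 0.41161667434682564 [-1.0563 -0.1755  3.1429]
0.4150689791062475 [-0.785  -0.4572 -0.9533] [0.6273 0.0102 0.2498]
```

View pics/s2.png

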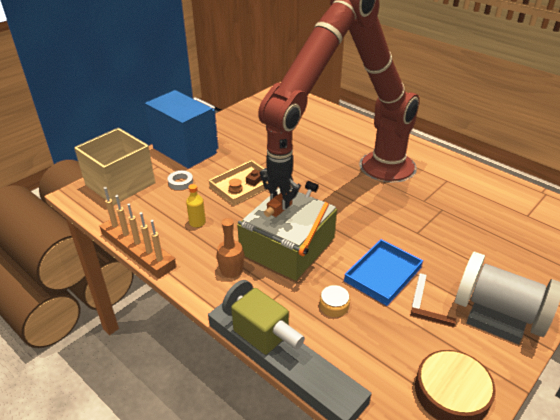

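The blank is held (opening 0.415, about 35 mm) and clear of the cover. Next I carry it over the set arm to the tray.

```bash
python3 - <<'E'
from h import *
arm.line_to([.6275,.0102,.36],velocity=.2)
Q=q(.04); arm.movep([.503,.312,.36],Q)
print(arm.read_time(),arm.read_opening(),arm.read_tool_pos())
arm.line_to([.503,.312,.17],velocity=.2)
arm.line_to([.503,.312,.098],velocity=.08)
f0=arm.read_ft_force()[2]; z=.098
while z>.083:
    z-=.002; arm.line_to([.503,.312,z],velocity=.03); f=arm.read_ft_force()[2]
    if f-f0>2.5: break
print(z,f0,f,arm.read_time(),arm.read_tool_pos())
wsnap("w3"); cv2.imwrite("pics/s3.png",snapshot("scene"))
E
```

```text
7.4167 0.4152839181493919 [0.5043 0.3099 0.3597]
0.086 -0.20240693857879322 3.7188796716120303 11.0667 [0.5033 0.3122 0.0867]
```

View pics/w3.png

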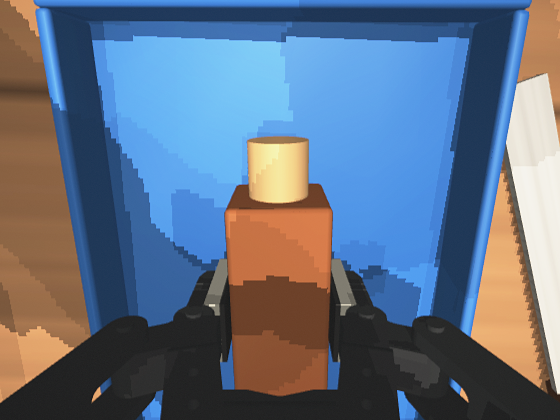

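View pics/s3.png

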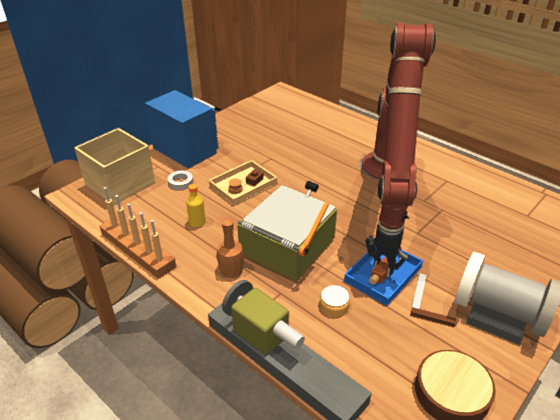

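The blank touches the floor mid-tray in both views, with the set arm undisturbed. I'll release it and look again from near the handle.

```bash
python3 - <<'E'
from h import *
arm.move_gripper(.72)
arm.pause(.25)
arm.line_to([.503,.312,.2],velocity=.15)
wsnap("w4")
arm.line_to([.47,.10,.33],velocity=.25,ori=q(.143))
print(arm.read_time(),arm.read_tool_pos())
wsnap("w5"); cv2.imwrite("pics/s5.png",snapshot("scene"))
E
```

```text
13.9 [0.4696 0.101  0.3294]
```

View pics/w4.png

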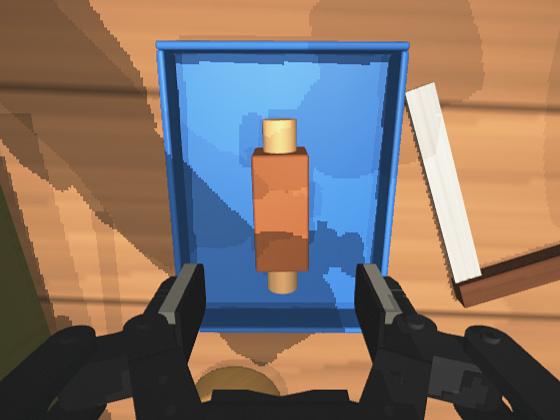

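View pics/w5.png

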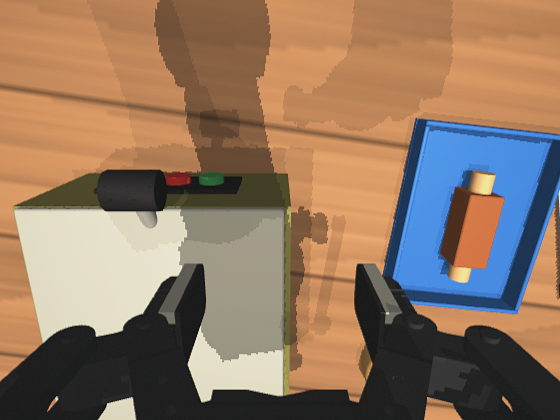

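The blank rests in the middle of the tray. In the second view the handle barrel spans (98,185) to (166,205), but the fingers hide the set arm. I'll look at the arm from its side with a tilted tool.

```bash
python3 - <<'E'
from h import *
yaw=.143;X=np.array([np.cos(yaw),np.sin(yaw),0]);Y=np.array([-X[1],X[0],0]);Z=np.array([0,0,1.])
H=np.array([.699,.0367,.13])
x=-.6*Y-.8*Z; z=-.8*Y+.6*Z; Q=Ro.from_matrix(np.c_[x,np.cross(z,x),z]).as_quat()
P=H-.09*X+.25*Y; P[2]=.33
print(P,arm.ik(P,Q),arm.read_joint_positions())
try:
    arm.movep(P,Q)
    print(arm.read_time(),arm.read_tool_pos()); wsnap("w6")
except arm.MotionError as e: print("ERR",e)
E
```

```text
[0.5743 0.2713 0.33  ] [-0.8883  0.7284  0.43    1.3294  0.3153  1.3969 -0.4758] [-0.1959  0.3271 -0.083   1.857   0.0316  0.9603  1.4236]
15.6583 [0.5744 0.2705 0.33  ]
```

View pics/w6.png

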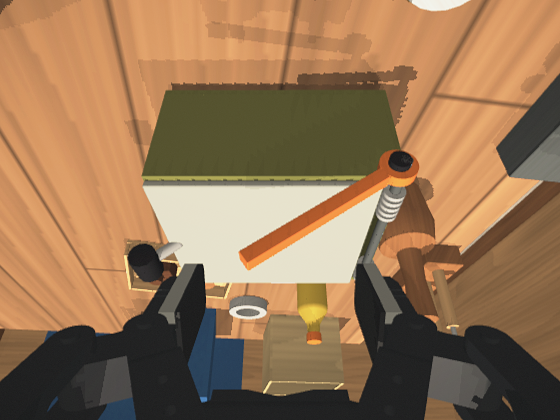

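```bash
python3 - <<'E'
import cv2
a=cv2.imread("pics/w6.png")[130:290,130:430]
cv2.imwrite("pics/w6c.png",cv2.resize(a,None,fx=2.6,fy=2.6,interpolation=cv2.INTER_CUBIC))
E
```

```text
(no output)
```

View pics/w6c.png

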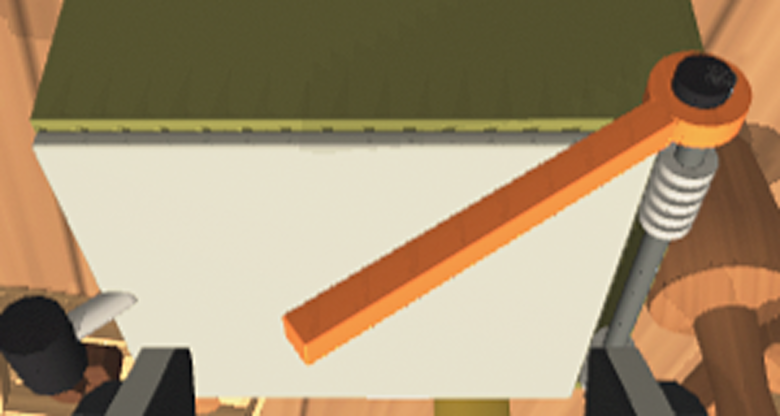

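```bash
python3 - <<'E'
from h import *
T=np.load("pics/w6.npy")
yaw=.143;X=np.array([np.cos(yaw),np.sin(yaw),0]);Y=np.array([-X[1],X[0],0]);Z=np.array([0,0,1.])
H=np.array([.699,.0367,.13])
W=lambda p:(p[0]/2.6+130-.3,p[1]/2.6+130-.3)
def pl(p,ys):
    o,d=wray(T,W(p)); r=o+d*((H+ys*Y-o)@Y)/(d@Y)-H; return np.array([-r@X,r[2]])
for a,b in(((288,317),(640,113)),((308,344),(660,137)),((298,330),(650,125))):
    A,B=pl(a,.124),pl(b,.124); d=A-B; print(A,B,np.arctan2(d[1],d[0]),"from H",np.arctan2(A[1],A[0]))
A,B=pl((35,146),.1),pl((560,144),.1);print("cover edge",A,B)
print("cap",pl((703,80),.13))
# handle triangulation w1,w5
rs=[wray(np.load("pics/w1.npy"),(273/2.5+150-.3,45/2.5+90-.3)),wray(np.load("pics/w5.npy"),(132,190))]
A=sum(np.eye(3)-np.outer(d,d) for o,d in rs);b=sum((np.eye(3)-np.outer(d,d))@o for o,d in rs);print("handle",np.linalg.solve(A,b))
T5=np.load("pics/w5.npy")
for p in((98,187),(165,190),(132,190)): print(wonz(T5,p,.16))
for p in((14,207),(288,207)): print("cov5",wonz(T5,p,.138))
E
```

```text
[0.1168 0.0852] [0.0128 0.0142] 0.5991390629812174 from H 0.6302123559643398
[0.1111 0.0932] [0.0082 0.0237] 0.593681122597671 from H 0.6978625082480128
[0.114  0.0891] [0.0105 0.019 ] 0.5953788877911876 from H 0.6635572057868425
cover edge [0.2077 0.0076] [0.0333 0.007 ]
cap [-0.0066  0.006 ]
handle [0.4717 0.0026 0.1598]
[ 0.4729 -0.0195  0.16  ]
[0.4687 0.0244 0.16  ]
[0.4718 0.0028 0.16  ]
cov5 [ 0.5041 -0.0905  0.138 ]
cov5 [0.4754 0.1082 0.138 ]
```

```bash
python3 - <<'E'
import cv2,numpy as np
def c(n,x,y,w,h,f): return cv2.resize(cv2.imread(f"pics/{n}.png")[y:y+h,x:x+w],None,fx=f,fy=f,interpolation=cv2.INTER_CUBIC)
a=c("w1",390,215,50,50,8);b=c("w6",230,235,50,50,8)
cv2.imwrite("pics/z.png",np.hstack([a,b]))
a=c("s5",295,195,50,65,9); cv2.imwrite("pics/zs.png",a)
E
```

```text
(no output)
```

View pics/z.png

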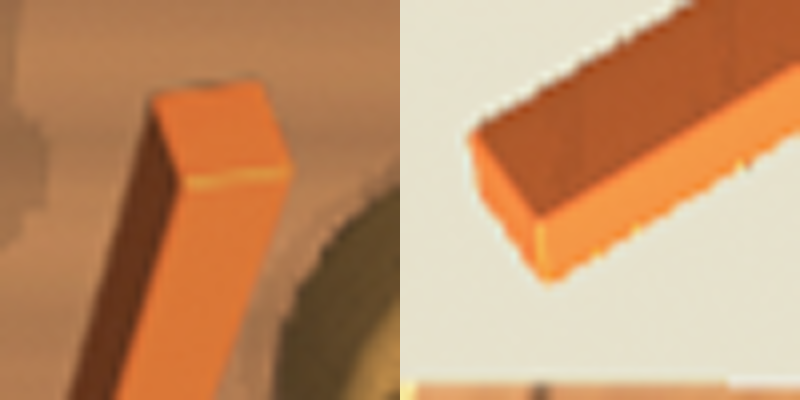

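View pics/zs.png

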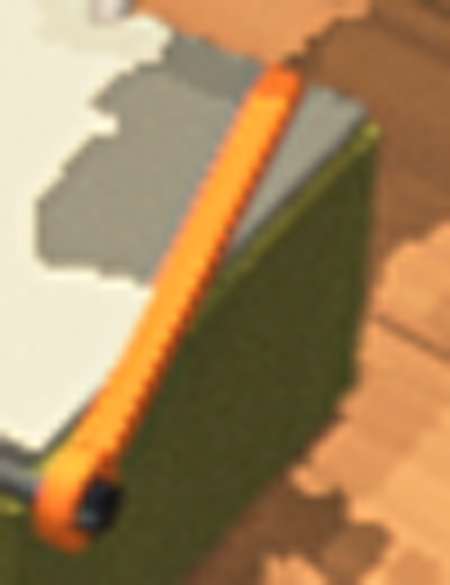

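```bash
python3 - <<'E'
from h import *
yaw=.143;X=np.array([np.cos(yaw),np.sin(yaw),0]);Y=np.array([-X[1],X[0],0]);Z=np.array([0,0,1.])
H=np.array([.699,.0367,.13]); F=np.c_[-X,Y,Z]
T1=np.load("pics/w1.npy");T6=np.load("pics/w6.npy")
def tri(rs):
    A=sum(np.eye(3)-np.outer(d,d) for o,d in rs);b=sum((np.eye(3)-np.outer(d,d))@o for o,d in rs);p=np.linalg.solve(A,b)
    return p,[round(1e3*np.linalg.norm((np.eye(3)-np.outer(d,d))@(p-o)),1) for o,d in rs]
a1=lambda u,v:wray(T1,(390+u/8-.44,215+v/8-.44)); a6=lambda u,v:wray(T6,(230+u/8-.44,235+v/8-.44))
Pm=[]
for n,p,s in(("up+",(291,170),(140,217)),("up-",(184,186),(147,285)),("lo+",(262,83),(72,132)),("lo-",(152,97),(82,200))):
    r,e=tri([a1(*p),a6(*s)]); Pm.append(r); print(n,F.T@(r-H),e)
m=F.T@(np.mean(Pm,0)-H); print("tip",m,np.arctan2(m[2],m[0]),np.hypot(m[0],m[2]))
n=F.T@(np.array(Pm[0])+Pm[1]-Pm[2]-Pm[3]); print("endface angle",np.arctan2(n[0],n[2])*-1)
# cover edge triangulate corner handle/+y
r,e=tri([wray(T1,(367,113)),wray(T6,(35/2.6+129.7,146/2.6+129.7)),wray(np.load("pics/w5.npy"),(288,207))]);print("cov corner",F.T@(r-H),e)
r,e=tri([ray("scene",(295+90/9-.45,195+497/9-.45)),wray(T6,(703/2.6+129.7,82/2.6+129.7))]);print("cap",F.T@(r-H),e)
E
```

```text
up+ [0.1117 0.1232 0.0926] [np.float64(0.3), np.float64(0.3)]
up- [0.1119 0.1119 0.0935] [np.float64(0.3), np.float64(0.3)]
lo+ [0.1182 0.1233 0.0845] [np.float64(0.1), np.float64(0.1)]
lo- [0.1184 0.1116 0.0849] [np.float64(0.1), np.float64(0.1)]
tip [0.115  0.1175 0.0889] 0.657754644162977 0.14536591814085384
endface angle 0.6551218132178003
cov corner [0.2092 0.101  0.007 ] [np.float64(0.6), np.float64(1.9), np.float64(2.2)]
cap [-0.0074  0.1264  0.0048] [np.float64(0.9), np.float64(0.9)]
```

```bash
python3 - <<'E'
from h import *
arm.move_j([-0.1959,0.3271,-0.083,1.857,0.0316,0.9603,1.4236])
arm.move_gripper(.85)
g=[.4712,.0026]
arm.line_to([*g,.31],velocity=.2,ori=q(.143))
print(arm.read_time(),arm.read_tool_pos(),arm.read_joint_positions())
wsnap("w7")
E
```

```text
18.2917 [0.4713 0.0038 0.3101] [-0.0153  0.3336 -0.0515  1.9101  0.02    0.898   1.6383]
```

View pics/w7.png

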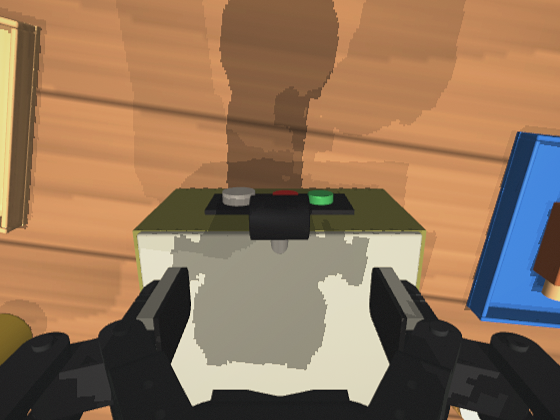

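The handle spans columns 249 to 310, centred between the pads. I'll descend, grip and check.

```bash
python3 - <<'E'
from h import *
T=np.load("pics/w7.npy")
print(wonz(T,(279.5,205),.174), wonz(T,(279.5,240),.16))
g=[.4712,.0028]
arm.line_to([*g,.216],velocity=.12)
print(arm.read_tool_pos(),arm.read_ft_force())
arm.move_gripper(0.0,80); arm.pause(.2)
print(arm.read_time(),arm.read_opening(),arm.read_ft_force(),arm.read_tool_pos())
wsnap("w8")
E
```

```text
[0.4599 0.0023 0.174 ] [0.4872 0.0062 0.16  ]
[0.4717 0.0031 0.2165] [-0.5982 -0.1372  0.7604]
19.9 0.4114047196126943 [-2.0242  2.8857  6.6425] [0.4713 0.0035 0.2167]
```

View pics/w8.png

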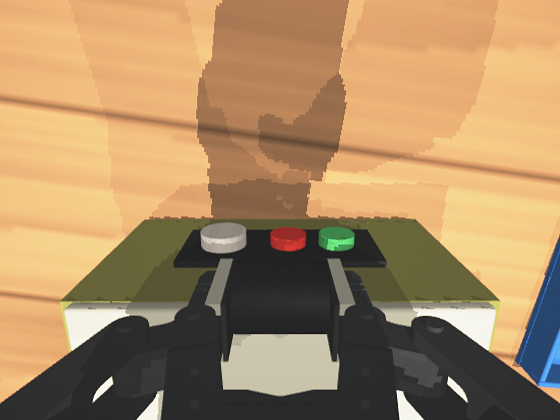

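```bash
cat >> h.py <<'E'
X0=np.array([np.cos(.143),np.sin(.143),0])
def arc(a,p0): return p0+X0*(.235*(1-np.cos(a))+.03*np.sin(a))+np.array([0,0,.235*np.sin(a)+.03*(np.cos(a)-1)])
P0g=np.array([.4712,.0028,.216])
E
python3 - <<'E'
from h import *
for a in np.arange(.07,.64,.07):
    arm.line_to(arc(a,P0g),velocity=.08)
    print(round(a,3),arm.read_ft_force(),arm.read_opening())
arm.pause(.3)
print(arm.read_time(),arm.read_tool_pos(),arc(.63,P0g),arm.read_ft_force())
wsnap("w9"); cv2.imwrite("pics/s9.png",snapshot("scene")); cv2.imwrite("pics/d9.png",snapshot("side"))
a=cv2.imread("pics/s9.png")[160:290,230:350]; cv2.imwrite("pics/s9c.png",cv2.resize(a,None,fx=4.6,fy=4.6,interpolation=cv2.INTER_CUBIC))
E
```

```text
0.07 [ 2.2416  3.2669 -7.6953] 0.40583984628793873
0.14 [ 4.1024  3.2324 -8.895 ] 0.40699564804827176
0.21 [  5.4213   4.4896 -12.1551] 0.40332141447780195
0.28 [  5.1969   3.1862 -12.9917] 0.4043208488232897
0.35 [  5.0187   3.2166 -13.6705] 0.40529131085539166
0.42 [  4.6509   3.9534 -13.8624] 0.4087860537170487
0.49 [  4.1649   3.4444 -15.7494] 0.40492607369796435
0.56 [  4.1458   2.9535 -17.7794] 0.40183259878765343
0.63 [  3.8837   4.5372 -21.1408] 0.404445947621599
23.475 [0.5318 0.0123 0.3459] [0.5333 0.0117 0.3487] [  4.1199   3.916  -21.4446]
```

View pics/s9c.png

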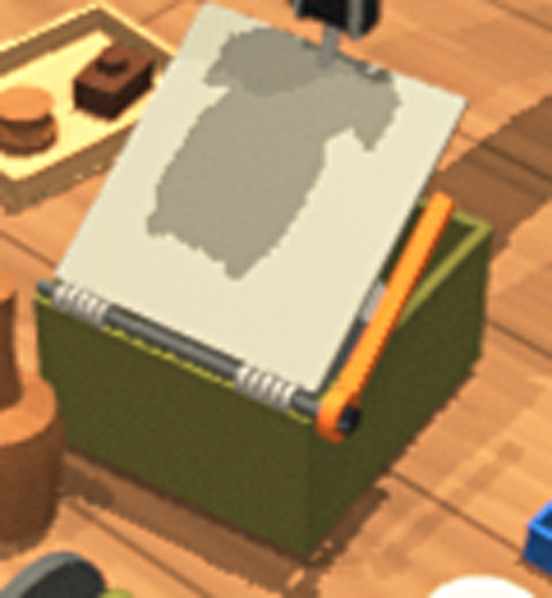

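View pics/w9.png

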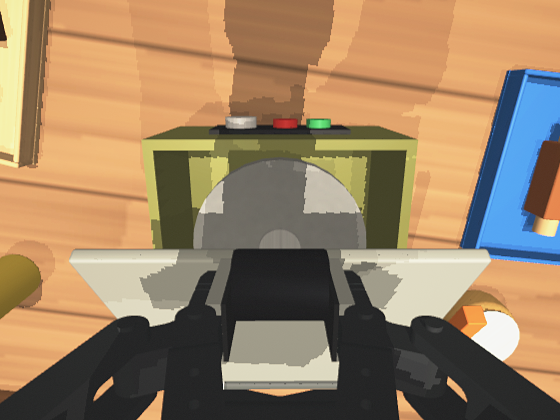

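View pics/d9.png

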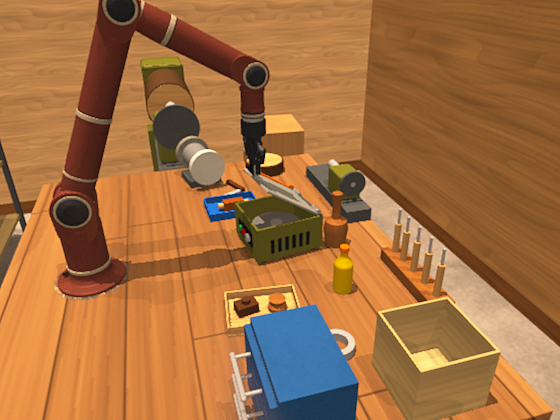

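```bash
python3 - <<'E'
import cv2,numpy as np
def c(n,x,y,w,h,f): return cv2.resize(cv2.imread(f"pics/{n}.png")[y:y+h,x:x+w],None,fx=f,fy=f,interpolation=cv2.INTER_CUBIC)
cv2.imwrite("pics/z9.png",np.hstack([c("w9",455,235,50,50,8),c("w9",55,235,50,50,8)]))
E
```

```text
(no output)
```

View pics/z9.png

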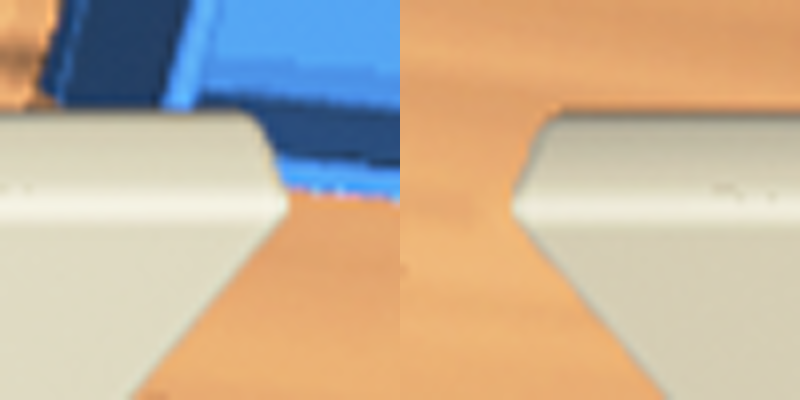

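```bash
python3 - <<'E'
from h import *
yaw=.143;X=X0;Y=np.array([-X[1],X[0],0]);Z=np.array([0,0,1.]);F=np.c_[-X,Y,Z]
H=np.array([.699,.0367,.13]);T=np.load("pics/w9.npy");c=camera_info("wrist")
def tri(rs):
    A=sum(np.eye(3)-np.outer(d,d) for o,d in rs);b=sum((np.eye(3)-np.outer(d,d))@o for o,d in rs);p=np.linalg.solve(A,b)
    return p,[round(1e3*float(np.linalg.norm((np.eye(3)-np.outer(d,d))@(p-o))),1) for o,d in rs]
S=lambda p:(p[0]/4.6+230-.4,p[1]/4.6+160-.4)
for w,s in(((490.6,260.6),(466,101)),((68.6,260.6),(207,4))):
    p,e=tri([wray(T,w),ray("scene",S(s))]); m=F.T@(p-H); print(m,e,np.arctan2(m[2],m[0])-.038,np.hypot(m[0],m[2]))
zc=c["fx"]*.2/422
for u in(490.6,68.6):
    p=T@np.r_[(u-c["cx"])/c["fx"]*zc,(260.6-c["cy"])/c["fy"]*zc,zc,1]; m=F.T@(p[:3]-H); print("sep",m,np.arctan2(m[2],m[0])-.038,np.hypot(m[0],m[2]))
# scene line comparison: cover top edge (plane ys=.1) and arm mid line (ys=.118)
def sl(a,b,ys):
    r=[F.T@(onplane("scene",S(q_),H+ys*Y,Y)-H) for q_ in(a,b)]; d=r[0]-r[1]; return r,np.arctan2(d[2],d[0])
print("cover",sl((466,101),(340,358),.1))
print("arm right",sl((455,205),(368,375),.124)); print("arm left",sl((433,198),(345,365),.112))
E
```

```text
[0.1676 0.1007 0.1243] [0.7, 0.7] 0.6000559345051864 0.20863145351367776
[ 0.1683 -0.0974  0.1243] [2.3, 2.3] 0.5982992519327761 0.20919916581237286
sep [0.1674 0.0999 0.1246] 0.6017778036990014 0.20863671691502791
sep [ 0.1674 -0.1001  0.1244] 0.6009662414937795 0.20852540534443612
cover ([array([0.1705, 0.1   , 0.1224]), array([0.0281, 0.1   , 0.0123])], np.float64(0.6580390463977788))
arm right ([array([0.1199, 0.124 , 0.0832]), array([0.0219, 0.124 , 0.015 ])], np.float64(0.6078666937087119))
arm left ([array([0.113 , 0.112 , 0.0879]), array([0.0141, 0.112 , 0.023 ])], np.float64(0.5813919577555395))
```

```bash
python3 - <<'E'
from h import *
X=X0;Y=np.array([-X[1],X[0],0])
def ang(rf,pts,Y=Y):
    vx,vy,x0,y0=cv2.fitLine(np.float32(pts),cv2.DIST_HUBER,0,.01,.01).ravel()
    L=60; n=np.cross(rf((x0-L*vx,y0-L*vy))[1],rf((x0+L*vx,y0+L*vy))[1]); d=np.cross(n,Y); d/=np.linalg.norm(d)
    if d@X>0:d=-d
    res=np.abs((np.array(pts)-[x0,y0])@[vy,-vx]); return round(float(np.arctan2(d[2],d@-X)),4),len(pts),round(float(np.median(res)),2)
def edge(ch,u0,u1,v,thr,rows=True):
    # subpixel crossing of thr between u0..u1 
    line=ch[v,u0:u1].astype(float) if rows else ch[u0:u1,v].astype(float)
    s=np.where((line[:-1]-thr)*(line[1:]-thr)<0)[0]
    return [u0+i+(thr-line[i])/(line[i+1]-line[i]) for i in s]
for yw in(.133,.143,.153):
  Xx=np.array([np.cos(yw),np.sin(yw),0]);Yy=np.array([-Xx[1],Xx[0],0])
  for nm in("s9","s5"):
    im=cv2.imread(f"pics/{nm}.png"); hsv=cv2.cvtColor(im,cv2.COLOR_BGR2HSV)
    o=cv2.inRange(hsv,(5,200,190),(18,255,255)); 
    L=[];R=[]
    for v in range(210,240):
        u=np.where(o[v,295:340])[0]
        if len(u)>2: L.append((295+u[0],v));R.append((295+u[-1],v))
    print(nm,yw,"arm L",ang(lambda p:ray("scene",p),L,Yy),"R",ang(lambda p:ray("scene",p),R,Yy))
  im=cv2.imread("pics/s9.png"); hsv=cv2.cvtColor(im,cv2.COLOR_BGR2HSV)
  m=cv2.inRange(hsv,(15,0,150),(40,75,255)); C=[]
  for v in range(186,236):
    u=np.where(m[v,290:335])[0]
    if len(u): C.append((290+u[-1],v))
  print("cover",yw,ang(lambda p:ray("scene",p),C,Yy),C[::12])
  T6=np.load("pics/w6.npy"); W=lambda p:(p[0]/2.6+129.7,p[1]/2.6+129.7)
  for a,b in(((288,317),(640,113)),((308,344),(660,137))): print("w6",ang(lambda p:wray(T6,p),[W(a),W(b)],Yy))
E
```

```text
s9 0.133 arm L (-0.6139, 1, 0.0) R (-0.6139, 1, 0.0)
s5 0.133 arm L (0.5969, 6, 0.23) R (0.639, 6, 0.09)
cover 0.133 (0.625, 50, 0.29) [(np.int64(328), 186), (np.int64(322), 198), (np.int64(316), 210), (np.int64(312), 222), (np.int64(303), 234)]
w6 (0.6034, 2, 0.0)
w6 (0.5977, 2, 0.0)
s9 0.143 arm L (-0.6171, 1, 0.0) R (-0.6171, 1, 0.0)
s5 0.143 arm L (0.5767, 6, 0.23) R (0.619, 6, 0.09)
cover 0.143 (0.6056, 50, 0.29) [(np.int64(328), 186), (np.int64(322), 198), (np.int64(316), 210), (np.int64(312), 222), (np.int64(303), 234)]
w6 (0.5991, 2, 0.0)
w6 (0.5937, 2, 0.0)
s9 0.153 arm L (-0.6203, 1, 0.0) R (-0.6203, 1, 0.0)
s5 0.153 arm L (0.5561, 6, 0.23) R (0.5984, 6, 0.09)
cover 0.153 (0.5858, 50, 0.29) [(np.int64(328), 186), (np.int64(322), 198), (np.int64(316), 210), (np.int64(312), 222), (np.int64(303), 234)]
w6 (0.5948, 2, 0.0)
w6 (0.5897, 2, 0.0)
```

```bash
python3 - <<'E'
from h import *
X=X0;Y=np.array([-X[1],X[0],0])
def ang(rf,pts):
    vx,vy,x0,y0=cv2.fitLine(np.float32(pts),cv2.DIST_HUBER,0,.01,.01).ravel()
    L=60; n=np.cross(rf((x0-L*vx,y0-L*vy))[1],rf((x0+L*vx,y0+L*vy))[1]); d=np.cross(n,Y); d/=np.linalg.norm(d)
    if d@X>0:d=-d
    res=np.abs((np.array(pts)-[x0,y0])@[vy,-vx]); return round(float(np.arctan2(d[2],d@-X)),4),len(pts),round(float(np.median(res)),2)
rs=lambda p:ray("scene",p)
for nm in("scene0","s5","s9"):
    im=cv2.imread(f"pics/{nm}.png"); hsv=cv2.cvtColor(im,cv2.COLOR_BGR2HSV)
    o=cv2.inRange(hsv,(5,190,140),(19,255,255)); k=cv2.connectedComponentsWithStats(o[195:260,295:340])
    i=1+np.argmax(k[2][1:,4]); lab=k[1]==i; print(nm,k[2][i])
    L=[];R=[]
    for v in range(207,240):
        u=np.where(lab[v-195])[0]
        if len(u)>2: L.append((295+u[0],v));R.append((295+u[-1],v))
    print("L",ang(rs,L),"R",ang(rs,R),"mid",ang(rs,(np.array(L)+R)/2.))
im=cv2.imread("pics/w6.png");hsv=cv2.cvtColor(im,cv2.COLOR_BGR2HSV);T6=np.load("pics/w6.npy");rw=lambda p:wray(T6,p)
o=cv2.inRange(hsv,(3,150,120),(20,255,255));k=cv2.connectedComponentsWithStats(o[140:275,235:425]);i=1+np.argmax(k[2][1:,4]);lab=k[1]==i;print(k[2][i])
U=[];D=[]
for u in range(265,350):
    v=np.where(lab[:,u-235])[0]
    if len(v)>3:U.append((u,140+v[0]));D.append((u,140+v[-1]))
print("w6 U",ang(rw,U),"D",ang(rw,D))
hs=hsv[:,:,2].astype(float)
E
```

```text
scene0 [  4   8  29  53 233]
L (0.6126, 33, 0.22) R (0.6855, 33, 0.26) mid (0.6512, 33, 0.09)
s5 [  4   7  29  54 240]
L (0.6126, 33, 0.22) R (0.6638, 33, 0.22) mid (0.6387, 33, 0.02)
s9 [  4   7  30  54 285]
L (0.7034, 33, 0.38) R (0.6029, 33, 0.22) mid (0.6449, 33, 0.11)
[   4    9  181  121 3924]
w6 U (0.6062, 85, 0.21) D (0.6091, 85, 0.21)
```

The arm estimates run from 0.607 to 0.645 rad and the cover stands at about 0.603, so I'll raise it slightly towards the middle of that range.

```bash
python3 - <<'E'
from h import *
arm.line_to(arc(.65,P0g),velocity=.03); arm.pause(.8)
p1=arm.read_tool_pos(); arm.pause(.3); p2=arm.read_tool_pos()
print(arm.read_time(),p1,p2-p1,arm.read_ft_force(),arm.read_opening())
wsnap("w10"); s=snapshot("scene"); cv2.imwrite("pics/s10.png",s)
cv2.imwrite("pics/z10.png",np.hstack([cv2.resize(s[160:280,240:440],None,fx=2.5,fy=2.5,interpolation=2),cv2.resize(cv2.imread("pics/w10.png")[235:285,450:500],(300,300),interpolation=2)]))
E
```

```text
25.0333 [0.535  0.0127 0.3494] [0. 0. 0.] [  3.7586   3.9747 -20.8233] 0.40192581644639047
```

View pics/z10.png

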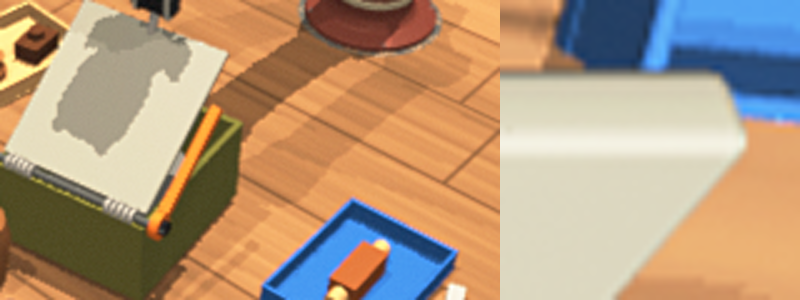

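The view shows the cover about parallel to the set arm and the blank still in the tray. The arm is motionless, with the cover at about 0.62 rad. Handing in.

```bash
python3 - <<'E'
from h import *
from station import ticket
print(ticket.finish_job(),arm.read_time(),arm.read_opening())
E
```

```text
the job is handed in; nothing more can be done
the job is handed in; nothing more can be done
```

I laid the blank in the blue tray and let it go. I then lifted the cover by its handle to about the orange arm's angle, and handed the job in still holding it there, at about 25 s.

- **Blank:** it lies in the middle of the tray in the last scene picture. I set it down by feel, stopping at about 4 N of contact before releasing.
- **Cover:** I put it at about 0.62 rad, from 0.60 measured off its corners before a last small raise. The tool did not move over a 0.3 s check, and the fingers held the handle (opening 0.40).
- **Orange arm:** my readings of its angle disagreed. Most ran from 0.60 to 0.65 rad, and the tip position taken straight from my hinge estimate gave 0.66. I aimed for the middle, so most are within about 0.03 of the cover and the highest about 0.04, against the 0.07 allowed. It was not touched, and looks unmoved in the pictures.
- **Unexplained:** the wrist read about 21 N downward while holding, more than the roughly 11 N spring pull. The 120 N limit was never near.
- **Other things on the bench:** I made no contact with any of them that I know of, but did not measure their positions afterwards.

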